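# Clip a relay module on to the sprung test rail

### The job

Mount the loose white relay module, the one with a lip and a black sprung foot underneath, on the empty stretch of the test rail between the terminals and the end clamp: hook its fixed lip under the rail edge nearest the robot with the foot end well raised, then rock it down until the foot snaps under the far edge and it sits flat. Be gentle: the rail is sprung and must not be driven down on to its stops or rammed. Leave everything else on the bench where it is.

Things in the scene. Friction and masses are not known exactly. Their poses are not given: they have to be found in the camera images.
- module: Relay module, white plastic, 0.13-0.25 kg, upright on the bench left or right of the fixture. Origin: centre of underside; +x from lip end to foot end (away from the robot within 0.5 rad), z up. mm, all y -18..18: case x -40..12, z 12..44, raised block x -24..12 up to z 62, low step x 12..40, z 12..30. Lip block x -34..-18.5 and, at the foot end, skirts x 19..38 reach down to z 0. Grip across y (36).
- lip_root (a point): corner at the back of the lip's mouth, under the case: module x -18.5, y 0, z 12 mm; axes as the module. The rail edge enters the mouth towards this corner until it meets the lip block. The flat case underside (z 12) runs from here to +x.
- lip_tip (a point): upper tip of the rigid lip tooth: module x -13.5, y 0, z 5 mm; axes as the module. The tooth's upper face slopes from z 7.5 at x -18.5 down to this tip, so with the foot end raised 0.43 rad the 2.5 mm rail edge still has almost 2 mm of play in the mouth, and the foot stays clear above the rail on the way in; at 0.3 rad it would bump the rail. Tooth 2.5 mm thick.
- shelf (a point): middle of the free flat step over the foot end, for pressing: module x 26, y 0, z 30 mm (flat x 12..40); axes as the module. As the hooked module rocks from 0.27 rad down to flat this point falls about 12 mm and swings about 6 mm to +x of the rail: follow that arc. A finger pressing straight down can drag the lip back off the rail edge by friction and jam it.
- foot_nose (a point): tip of the sprung foot's rounded nose: module x 14, y 0, z 7.2 mm with the foot out; moves with the foot; axes as the module. Its lead-in face slopes from here down and out to x 17.4, z 2; behind the nose a flat catch at z 8.5. With the lip hooked the lead-in first meets the far rail edge at about 0.27 rad of tilt and the module can rest there let go.
- foot (a joint): slide of the black sprung foot (18 mm wide, its tab shows past the case end), m: 0 = out (at rest and when clicked), to 0.006 = pushed back along module +x. 2.4 N at rest plus 4 N per mm. Passing the rail edge pushes it back about 3 mm, then it springs out. Needs some 8 to 17 N down on the step, during which the rail sinks some 8 to 16 mm.
- jig: rail fixture fixed to the bench: aluminium plate 90 (x) x 250 (y) x 12 mm high, the rail along its y. Origin: centre of the plate's underside; +x away from the robot (yaw within 0.3 rad).
- rail_top (a point): rail centre line, level with its flat top (55 mm over the bench at rest), middle of the empty stretch; moves with the rail. x across, away from the robot; y along; z up. T-section rail: flat top 2.5 mm thick, edges at x -17.5 and 17.5, on a spine x -8..8; free space below the edges. Empty y -76..76; end clamp beyond -y rises 24 mm, grey terminals beyond +y 32 mm above the rail top.
- rail (a joint): how far the sprung rail is pushed down on its buffers, m: 0 = up (rest), 0.022 = on its stops. About 1.5 N preload, then 1 N per mm: some 23 N in all, module weight included, brings it to the stops. It gives only vertically, sideways it is rigid.
- adapter: bystander, to be left alone: smooth white plastic adapter block, 70 x 36 x 54 high, flat bottom without lip or foot, a grey step on top; origin at the centre of its underside
- multimeter: bystander, to be left alone: yellow hand multimeter lying face up, 170 x 85 x 34 high; origin at the centre of its underside
- spool: bystander, to be left alone: steel-coloured wire spool standing on its flange, 56 diameter, 36 high; origin at the centre of its underside
- screwdriver: bystander, to be left alone: screwdriver lying on the bench, 190 long; origin at the centre of its underside
- pliers: bystander, to be left alone: small pliers with blue grips lying on the bench, about 140 long, 11 high; origin at the centre of its underside
- jar: bystander, to be left alone: small amber jar, 48 diameter, 70 high; origin at the centre of its underside
Things that resemble listed ones, but are neither listed nor needed, are in the scene too. What is shaped like the module but green is not meant.

How it is judged (in metres and radians):
On the way, in this order (a step that is already met when the one before it is completed fails the run):
1. the lip is hooked under the rail's near edge in the empty stretch, with the foot end still raised above the rail (x of lip_tip in the frame of rail_top between -0.016 and -0.008 m and z of lip_tip in the frame of rail_top between -0.012 and -0.0025 m and y of module in the frame of rail_top between -0.058 and 0.058 m and z of foot_nose in the frame of rail_top above 0.001 m), for 0.2 s.
2. the foot has snapped out under the rail's far edge, the lip still hooked (x of lip_tip in the frame of rail_top between -0.016 and -0.008 m and z of lip_tip in the frame of rail_top between -0.012 and -0.0025 m and y of module in the frame of rail_top between -0.058 and 0.058 m and x of foot_nose in the frame of rail_top below 0.0165 m and z of foot_nose in the frame of rail_top between -0.009 and -0.0025 m and value of joint foot below 0.0015 m), for 0.2 s.
At the end, for the whole second after the job is handed in: Module within 58 mm of the middle of the empty stretch, lip tip 1.5 mm or more in under the near edge, foot nose 1 mm or more in under the far edge and sprung out to within 1.5 mm, module flat within 0.06 rad, square within 0.08 rad, at rest, rail back up within 3 mm (all of step 2 and angle between the z axis of module and the z axis of rail_top, either way round below 0.06 rad and angle between the x axis of module and the x axis of rail_top, either way round below 0.08 rad and linear speed of module below 0.02 m/s and value of joint rail below 0.003 m); the robot touches nothing.
It fails at once if the rail is driven down on to its stops (more than 21.5 mm) (value of joint rail above 0.0215 m).
It fails at once if the module is rammed against the rail or its fixture with more than 60 N (contact force between module and jig above 60 N).
It fails at once if a bystander is moved more than 30 mm (distance of any of adapter, multimeter, spool, screwdriver, pliers, jar from where it was at the start of the episode above 0.03 m).
It also fails if it takes over 72 s, if anything falls off the work surface, if the arm or the gripper's body presses on something with over 40 N, if the wrist force passes 120 N, or if a joint passes its speed limit or range.

### The arm

A 6-joint arm with a two-finger parallel gripper is mounted at the origin on the work surface. World frame = base frame: x ahead of the robot, y to its left, z up, the work surface at z = 0. Lengths are in mm, angles in rad, forces in N, time in s.
With the tool pointing down it reaches from about 300 to 775 mm from the base axis. Payload 14.6 kg.
Tool frame: the origin (TCP) lies on the centre line of the jaws, within the pads' length; the fingertips stand 19 mm ahead of it and the grasp point (between the pads) is the TCP (bot.tip_reach is the distance from the TCP to the fingertips, in mm); z points along the fingers, y is the line along which they close (so a half turn about z gives the same grasp; the last joint's range is limited). The gripper opens to 85 mm and grips with 20 to 120 N. Pads are 22 mm wide; open, the fingers measure 114 mm over their backs; the gripper's body (76 mm by 85 mm) begins 54 mm behind the grasp point. The pads swing forward as they close: fully open they stand 13 mm farther back than shut.
Start: joints at [-1.237, 0.3, 1.521, -0, 1.321, -0.067], TCP at [214.578, -506.405, 220.381] pointing down, gripper open.
Joint ranges: [-3.03, 3.03], [-0.79, 2.21], [0.23, 2.52], [-1.04, 4.18], [0, 3.07], [-2.55, 2.55]. Speed limits (rad/s): [2.22, 2.22, 2.57, 3.14, 3.14, 3.14].

### API

Orientations are given as a unit quaternion [w, x, y, z].
In Python, from rig import bot gives the robot as it stands. Calls block until the motion is done:
- bot.move_to(position, orientation): joint-space move of the TCP to a pose.
- bot.servo_line(position, attitude=None, speed=150, until_force=None): straight line of the TCP; attitude=None keeps the orientation; speed is the mean speed in mm/s. With until_force (N) it stops when the force on the tool has changed by that much, and returns True; else False.
- bot.move_joints(angles): joint-space move.
- bot.move_gripper(opening, grip_force=None): finger opening in mm; grip_force is the grip in N (None keeps the last); returns when the fingers have stopped.
- bot.dwell(seconds).
- bot.ik(position, orientation): joint angles nearest the present ones, or None.
- bot.read_state(): the state.
- bot.read_camera(name): name is "scene" or "top"; returns a dict with "image" (400x640x3 uint8, blue, green, red), "depth" (400x640 float32, mm along the optical axis (not along the pixel's ray), 0 where there is no reading), "fovy" (degrees; the focal length in pixels is half the picture's height over the tangent of half this angle, whatever the lens; pixels are square), "cx", "cy" (the principal point, pixels), "eye" and "attitude" of the camera in the world. Camera axes: x right, y down, z forward; pixel columns grow to the right and rows downward; lengths in mm; the calibration is good to about 2 mm. A picture is of the moment at which its call begins.
A pose or a line that the arm cannot do raises bot.MotionError and nothing moves.
- bot.finish_job(): hands the job in; it is judged then, once.
The state is a dict: "clock": time; "joint_positions": joint angles; "qvel": joint speeds; "effort": joint torques, N m; "ee_pos": TCP position; "tool_rot": TCP orientation; "ft_force": force on the tool from outside, world axes, zero at the start; "moment": the same for the moment, N m; "grip_width": finger opening in mm; "grip_force": force on a finger pad.
Only numpy, scipy, OpenCV 4.12 (cv2) and the standard library are available. Lean on these libraries where they do the work, as an engineer would, in place of code of your own. Each camera call takes 0.05 s, during which the arm holds its last target. There are 200 camera calls.

## Working session

There is one attempt and no reset: what is moved stays moved. The work goes in short steps, each a Python script; the robot and the scene stay as the last script left them, time stands still between calls to the robot, and variables do not carry over. Pictures are saved under pics/ and viewed, at most 10 in all, crops included, and the job is handed in when it is done.

```bash
ls; mkdir -p pics; cat > h.py <<'E'
import numpy as np, cv2
from scipy.spatial.transform import Rotation as R
from rig import bot
def rot(q): return R.from_quat([q[1],q[2],q[3],q[0]])
def quat(r): x=r.as_quat(); return [x[3],x[0],x[1],x[2]]
def cloud(c):
    d=c["depth"]; f=200/np.tan(np.radians(c["fovy"])/2)
    v,u=np.mgrid[:d.shape[0],:d.shape[1]]
    p=np.stack([(u-c["cx"])/f*d,(v-c["cy"])/f*d,d],-1)
    w=p@rot(c["attitude"]).as_matrix().T+np.array(c["eye"])
    w[d<=0]=np.nan
    return w
E
python3 - <<'E'
from h import *
for n in("top","scene"):
    c=bot.read_camera(n); np.savez(n+".npz",**{k:np.array(v) for k,v in c.items()}); cv2.imwrite(f"pics/{n}0.png",c["image"])
    print(n,c["eye"],c["attitude"],c["fovy"],c["cx"],c["cy"])
print(bot.read_state())
E
```

```text
pics
top [ 477.96606973  -31.6393116  1520.38602299] [ 0.02340127 -0.6969893   0.71626153 -0.02505425] 42.447987705449094 314.6825512477529 203.9391788277952
scene [1008.78841193 -357.47840798  888.20152338] [-0.24171858  0.86571765  0.42062494 -0.12320612] 48.86954748320189 321.51021459766747 195.93458887024116
{'clock': 0.1, 'joint_positions': array([-1.23659175e+00,  3.00433190e-01,  1.52153051e+00,  1.93062878e-05,
        1.32071292e+00, -6.66039805e-02]), 'qvel': array([ 0.00165211, -0.00032428, -0.00072789,  0.00100043, -0.00015805,
       -0.00021292]), 'effort': array([ 8.90841657e-04, -5.44379067e+01, -3.62370515e+01, -1.34118568e-04,
        3.00380430e-03, -4.27967404e-05]), 'ee_pos': array([ 214.51426335, -506.1941777 ,  219.8635106 ]), 'tool_rot': array([-5.38387550e-04,  9.79986512e-01,  1.99063161e-01, -6.30335012e-05]), 'ft_force': array([ 0.28696904, -0.58237559, -1.03720727]), 'moment': array([ 0.01112747, -0.01205364, -0.01328719]), 'grip_force': 0.0, 'grip_width': 85.17040834277172}
```

View pics/top0.png

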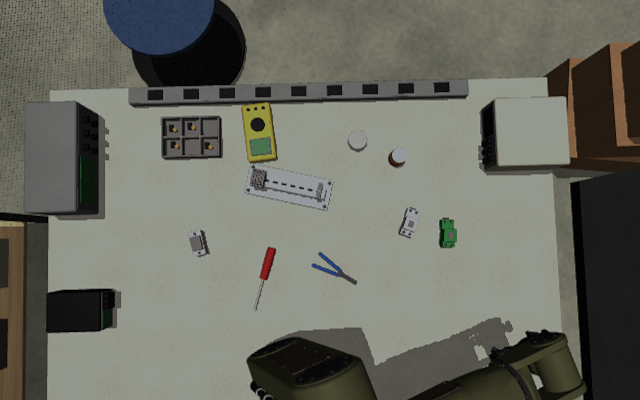

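View pics/scene0.png

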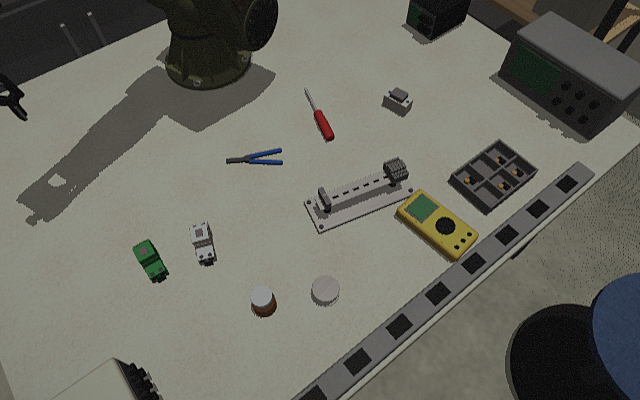

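Top view: module at about (409,222), adapter at (198,242), green decoy at (447,233), jig around (289,187) with terminals at its left (+y) end.

```bash
python3 - <<'E'
from h import *
for n,(mb,jb) in {"top":((385,195,430,250),(235,155,345,220)),"scene":((180,210,225,275),(295,145,425,240))}.items():
    c=dict(np.load(n+".npz")); w=cloud(c)
    tiles=[]
    for nm,b in(("mod",mb),("jig",jb)):
        x0,y0,x1,y1=b
        p=w[y0:y1,x0:x1].reshape(-1,3); p=p[~np.isnan(p[:,0])]
        print(n,nm,"bench z",np.median(p[p[:,2]<8][:,2]) )
        h,e=np.histogram(p[:,2],bins=np.arange(-6,100,4)); print([(int(a),int(k)) for a,k in zip(e,h) if k])
        for lo,hi in ([(25,36),(40,50),(56,70),(20,75)] if nm=="mod" else [(6,18),(50,60),(64,84),(84,95)]):
            s=p[(p[:,2]>lo)&(p[:,2]<hi)]
            if len(s)<6: continue
            r=cv2.minAreaRect(s[:,:2].astype(np.float32)); print("  ",lo,hi,len(s),"c",s.mean(0).round(1),"rect",np.round(r[0],1),np.round(r[1],1),round(r[2],1))
        im=c["image"][y0:y1,x0:x1]; k=360/im.shape[0]; im=cv2.resize(im,(int(im.shape[1]*k),360),interpolation=cv2.INTER_CUBIC); tiles.append(cv2.convertScaleAbs(im,alpha=1.3)[:,:520])
    cv2.imwrite(f"pics/{n}_crop.png",np.hstack(tiles)[:, :800])
E
```

```text
top mod bench z -0.0016647987691840171
[(-6, 485), (-2, 918), (2, 532), (6, 62), (10, 11), (14, 9), (18, 8), (22, 13), (26, 50), (30, 42), (34, 20), (38, 25), (42, 40), (46, 16), (50, 10), (54, 12), (58, 59), (62, 74), (66, 18), (70, 2)]
   25 36 110 c [ 543.8 -313.8   30.3] rect [ 522.4 -307.5] [35.7 77.5] 68.9
   40 50 68 c [ 495.2 -295.4   44.3] rect [ 506.5 -301.3] [35.4 46.9] 68.1
   56 70 161 c [ 515.6 -305.    62.5] rect [ 515.9 -305.3] [36.4 36. ] 68.4
   20 75 386 c [ 520.1 -305.5   47.2] rect [ 521.7 -307.5] [36.5 81.3] 68.7
top jig bench z 0.6395344812257235
[(-6, 909), (-2, 1879), (2, 1254), (6, 577), (10, 718), (14, 418), (18, 56), (22, 22), (26, 25), (30, 64), (34, 36), (38, 13), (42, 1), (46, 25), (50, 204), (54, 326), (58, 141), (62, 15), (66, 8), (70, 13), (74, 59), (78, 99), (82, 75), (86, 49), (90, 18), (94, 1)]
   6 18 1713 c [632.7  34.1  11.5] rect [634.4  37.7] [318.9 190. ] 88.5
   50 60 621 c [633.4  25.6  55.2] rect [635.7  25. ] [186.7  45.8] 79.0
   64 84 227 c [643.9  74.1  78.8] rect [637.4  41.7] [206.3  50.6] 76.4
   84 95 96 c [653.7 110.3  87.7] rect
[... 456 characters left out ...]
ct [ 515.8 -309.7] [35.7 37.9] 68.8
   20 75 715 c [ 528.1 -313.2   45.8] rect [ 521.7 -312.1] [36.  81.2] 68.7
scene jig bench z 0.3484479892526906
[(-6, 603), (-2, 5743), (2, 1190), (6, 251), (10, 1714), (14, 349), (18, 58), (22, 33), (26, 67), (30, 216), (34, 403), (38, 61), (42, 4), (46, 4), (50, 200), (54, 752), (58, 73), (62, 33), (66, 38), (70, 42), (74, 86), (78, 209), (82, 57), (86, 108), (90, 2)]
   6 18 2314 c [653.9  20.2  12.2] rect [620.   64.8] [278.8 260.1] 47.8
   50 60 1001 c [633.9  22.6  55.3] rect [637.6  31.7] [209.4  47.8] 77.0
   64 84 414 c [646.4  55.3  76.7] rect [636.6  39.4] [202.1  52.1] 75.5
   84 95 145 c [657.  118.2  87.2] rect [656.9 118.7] [38.2 23.3] 77.7
```

View pics/scene_crop.png

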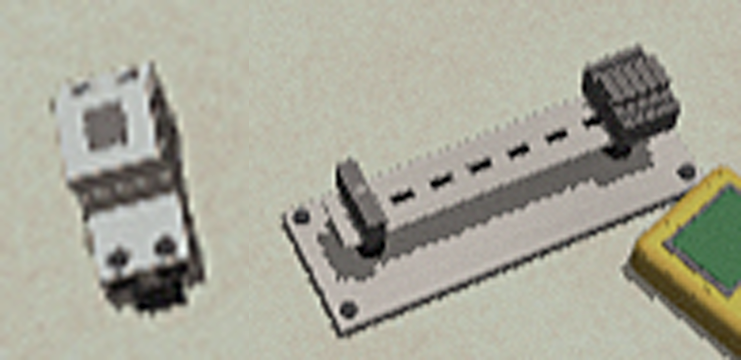

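The crop shows the module's foot end (black tab) facing +x and the jig with its clamp at −y and terminals at +y. Both cameras agree on the module's yaw (about −0.37 rad) and its sizes. Next I fit the rail and then grasp.

```bash
python3 - <<'E'
from h import *
for n,b in {"top":(235,155,345,220),"scene":(295,145,425,240)}.items():
    c=dict(np.load(n+".npz")); w=cloud(c); x0,y0,x1,y1=b
    p=w[y0:y1,x0:x1].reshape(-1,3); p=p[~np.isnan(p[:,0])]
    s=p[(p[:,2]>51)&(p[:,2]<60)]
    yaw=-0.2
    for _ in range(6):
        a=R.from_euler('z',yaw).as_matrix()
        q=s@a   # rail-aligned
        m=np.median(q[:,0]); k=q[abs(q[:,0]-m)<21]
        ym=np.median(k[:,1]); k=k[abs(k[:,1]-ym)<70]
        bins=np.arange(ym-70,ym+70,10); E=[]
        for lo in bins:
            t=k[(k[:,1]>=lo)&(k[:,1]<lo+10)][:,0]
            if len(t)>8: E.append((lo+5,*np.percentile(t,[3,97])))
        E=np.array(E); sl=np.polyfit(E[:,0],E[:,1:].mean(1),1); yaw-=np.arctan(sl[0])
    print(n,"yaw",yaw,"edges",np.median(E[:,1:],0),"width",np.median(E[:,2]-E[:,1]))
    a=R.from_euler('z',yaw).as_matrix(); q=p@a; xc=np.median(E[:,1:],0).mean()
    l=q[(abs(q[:,0]-xc)<17)&(q[:,2]>50)]
    cl=l[l[:,2]>68]; 
    h,e=np.histogram(cl[:,1],bins=np.arange(-160,120,6)); print([(int(i),int(j)) for i,j in zip(e,h) if j])
    for lo,hi in((73,84),(84,92)):
        t=cl[(cl[:,2]>lo)&(cl[:,2]<hi)]; print(lo,np.percentile(t[:,1],[2,98]) )
    print("xc",xc)
r=lambda y:quat(R.from_euler('z',y)*R.from_euler('x',np.pi))
print(bot.ik([515.9,-307.5,44],r(-.373)), bot.ik([600,0,110],quat(R.from_euler('z',-.22)*R.from_euler('y',-.45)*R.from_euler('x',np.pi))))
E
```

```text
top yaw -0.23793058635900516 edges [593.453153   625.70006805] width 32.257547955069185
[(86, 1), (92, 26), (98, 25)]
73 [ 92.54024343 292.73628232]
84 [ 99.25604618 291.42493027]
xc 609.5766105252071
scene yaw -0.23606899510759616 edges [593.86345526 627.09816775] width 33.163476753586565
[(86, 49), (92, 36), (98, 3)]
73 [ 86.6129894  284.82812824]
84 [250.22667323 286.91253351]
xc 610.4808115054728
[-5.98484684e-01  6.03689614e-01  1.52253376e+00 -4.44089210e-16
  1.01536928e+00  1.34531164e+00] [-0.02510335  0.33699904  1.8190452  -0.16217529  0.54885107  1.88539498]
```

```bash
cat >> h.py <<'E'
YAW=-.237; RC=np.array([633.9,25.9,55.]); RZ=R.from_euler('z',YAW)
DOWN=R.from_euler('x',np.pi)
def st(t=""):
    s=bot.read_state(); print(t,"t%.1f"%s["clock"],"pos",s["ee_pos"].round(2),"F",s["ft_force"].round(1),"w%.1f gf%.1f"%(s["grip_width"],s["grip_force"])); return s
def rail(p): return RC+RZ.apply(p)      # rail frame -> world
def inrail(w): return RZ.inv().apply(np.array(w)-RC)
E
python3 - <<'E'
from h import *
q=quat(R.from_euler('z',-.373)*DOWN)
bot.move_gripper(64,40)
bot.move_to([515.9,-307.5,150],q)
bot.servo_line([515.9,-307.5,44],speed=120); st("down")
bot.move_gripper(30,40); s=st("grip"); print(s["tool_rot"])
bot.servo_line([515.9,-307.5,180],speed=120); bot.dwell(.2); st("up")
c=bot.read_camera("scene"); np.savez("g.npz",**{k:np.array(v) for k,v in c.items()}); cv2.imwrite("pics/grip.png",cv2.resize(c["image"][120:300,100:340],None,fx=3,fy=3))
E
```

```text
down t2.9 pos [ 516.24 -307.79   44.79] F [-0.4  0.2  0.5] w64.1 gf0.0
grip t3.2 pos [ 516.16 -307.77   44.86] F [-2.4 -0.2  6.1] w34.7 gf39.8
[ 3.00404134e-04  9.82662513e-01 -1.85402364e-01  5.08628651e-04]
up t4.7 pos [ 515.8  -307.42  179.5 ] F [-0.   0.3 -2.2] w34.4 gf40.0
```

View pics/grip.png

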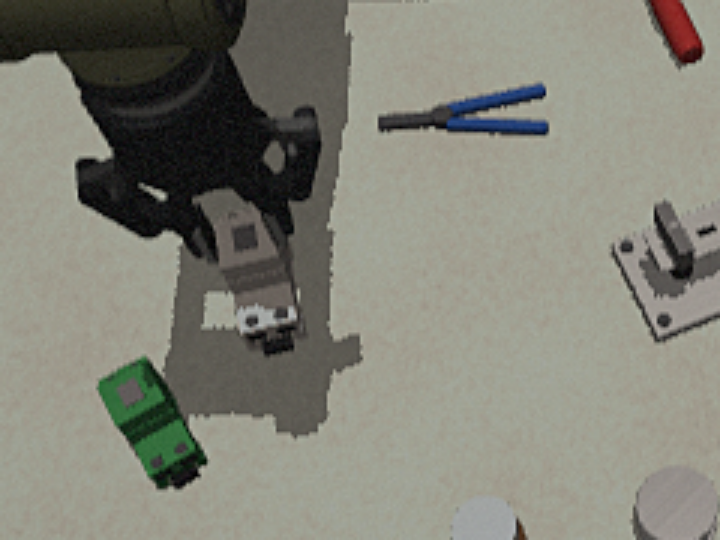

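Module is held between the pads, step and black foot free towards +x. I check its attitude in the grip, then move to the pre-hook pose.

```bash
cat >> h.py <<'E'
G=np.array([-6.,0,44.8])                 # TCP in the module frame
def tool(root,th,dyaw=0):
    """TCP pose for lip_root at rail-frame point `root`, foot end raised th"""
    m=R.from_euler('y',-th); p=np.array(root)+m.apply(G-np.array([-18.5,0,12]))
    return rail(p), quat(RZ*m*DOWN)
E
python3 - <<'E'
from h import *
w=cloud(dict(np.load("g.npz"))).reshape(-1,3); w=w[~np.isnan(w[:,0])]
m=R.from_euler('z',-.373).inv().apply(w-[515.8,-307.42,179.5])+G
m=m[(abs(m[:,1]+3)<20)&(m[:,0]>-45)&(m[:,0]<48)]
for lo,hi,z in((-20,10,62),(14,38,30)):
    t=m[(m[:,0]>lo)&(m[:,0]<hi)&(abs(m[:,2]-z)<9)]
    pf=np.polyfit(t[:,0],t[:,2],1); print(z,len(t),np.median(t[:,2]),"pitch",pf[0],"y",np.percentile(t[:,1],[3,97]))
t=m[(m[:,2]>22)&(m[:,2]<36)]; print("x max",np.percentile(t[:,0],97))
p,q=tool([-45,0,60],.45); print(p,bot.ik(p,q))
bot.move_to(p,q)
p,q=tool([-45,0,-.7],.45); bot.servo_line(p,q,speed=100); bot.dwell(.3); s=st("pre"); print(inrail(s["ee_pos"])-inrail(p), (rot(s["tool_rot"])*rot(q).inv()).as_rotvec().round(4))
c=bot.read_camera("scene"); cv2.imwrite("pics/pre.png",cv2.resize(c["image"][100:260,260:440],None,fx=4,fy=3.75))
E
```

```text
62 271 62.993058785994364 pitch -0.019227996900243828 y [-18.64607144  14.44500689]
30 230 30.835915042534097 pitch -0.011528807935974076 y [-18.41163521  16.08222665]
x max 40.387045875569584
[587.23079248  37.17245084 149.97173413] [ 0.05552237  0.26012246  1.81195328 -0.20964024  0.646902    2.00378229]
pre t7.2 pos [587.38  37.21  89.72] F [-0.1 -0.1 -2.1] w34.6 gf40.0
[0.13171676 0.07364316 0.44765451] [ 0.     -0.0007  0.0001]
```

View pics/pre.png

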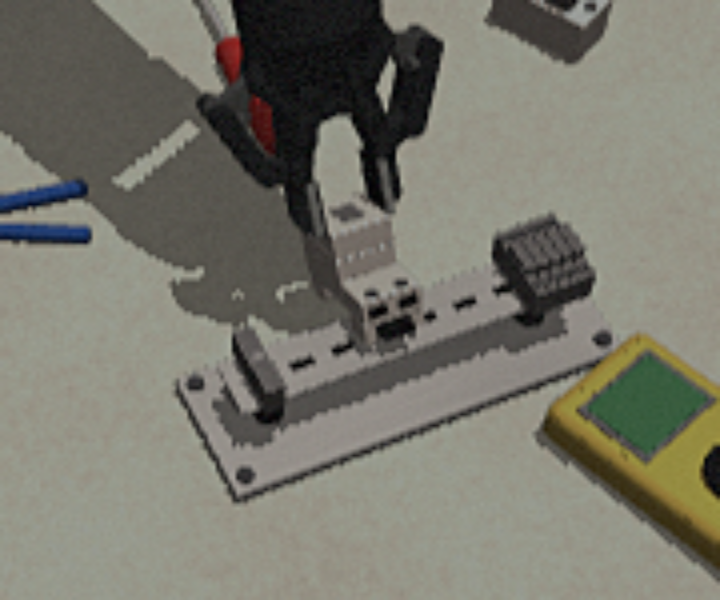

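The picture shows the module tilted, foot raised over the near edge, centred in the empty stretch. I hook now.

```bash
python3 - <<'E'
from h import *
p,q=tool([-45,0,-1.8],.46); bot.servo_line(p,q,speed=40)
p0,_=tool([0,0,0],.46); 
p,q=tool([-26,0,-1.8],.46); print(bot.servo_line(p,q,speed=40,until_force=5)); st("near")
p,q=tool([-11,0,-1.8],.46); print(bot.servo_line(p,q,speed=12,until_force=5))
for _ in range(3): 
    s=st("hit"); print("root in rail",inrail(s["ee_pos"])-inrail(p0),"F rail",RZ.inv().apply(s["ft_force"]).round(1)); bot.dwell(.15)
c=bot.read_camera("scene"); cv2.imwrite("pics/hook.png",cv2.resize(c["image"][120:240,280:420],None,fx=5,fy=5))
E
```

```text
False
near t8.1 pos [605.29  32.73  87.96] F [-0.6 -0.2 -2.5] w34.5 gf40.0
True
hit t8.9 pos [614.14  30.61  87.48] F [-2.1  0.6  1.2] w34.5 gf40.5
root in rail [-16.95055677  -0.06558439  -2.45532359] F rail [-2.1  0.1  1.2]
hit t9.0 pos [613.89  30.68  87.27] F [-1.1  1.8  2. ] w34.7 gf40.4
root in rail [-17.20845302  -0.05315224  -2.6726804 ] F rail [-1.5  1.5  2. ]
hit t9.2 pos [613.84  30.67  87.22] F [-0.4  1.7  1.5] w34.6 gf40.4
root in rail [-17.25332296  -0.07652885  -2.71517195] F rail [-0.8  1.5  1.5]
```

View pics/hook.png

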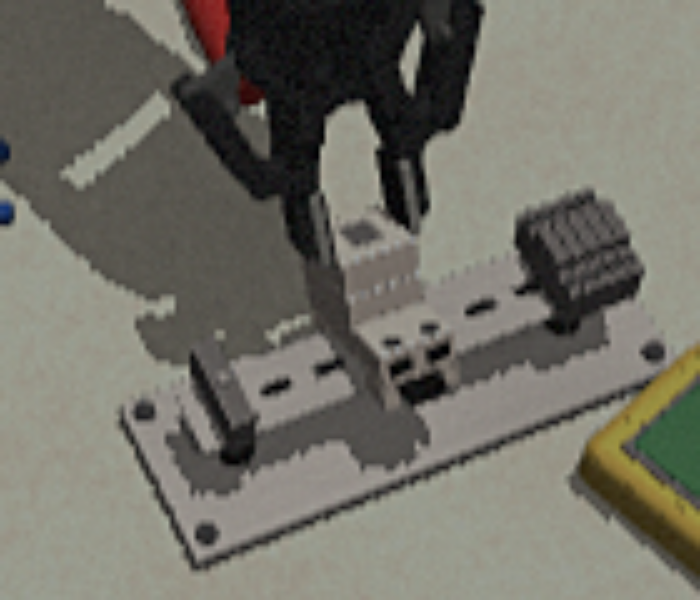

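Contact came where the hooked lip should stop (root x about −17), with a slight down-press on the rail. I firm up the contact, then rock down to about 0.3 rad while gripped.

```bash
python3 - <<'E'
from h import *
p0,_=tool([0,0,0],.46)
p,q=tool([-14.5,0,-2.0],.46); print(bot.servo_line(p,q,speed=8,until_force=6))
s=st("push"); r=inrail(s["ee_pos"])-inrail(p0); print(r,RZ.inv().apply(s["ft_force"]).round(1)); bot.dwell(.3)
x=min(r[0],-15.5)
for th in(.42,.38,.34,.31):
    p,q=tool([x,0,-1.6],th); hit=bot.servo_line(p,q,speed=25,until_force=9); s=st("th%.2f %s"%(th,hit)); print(RZ.inv().apply(s["ft_force"]).round(1))
    if hit: break
E
```

```text
False
push t9.9 pos [615.89  30.1   87.35] F [-5.4  2.9  1.7] w34.6 gf40.6
[-15.13605175  -0.1444381   -2.58603448] [-5.9  1.5  1.7]
th0.42 False t10.4 pos [616.83  29.86  88.17] F [-4.6  2.6  2.1] w34.8 gf40.5
[-5.1  1.5  2.1]
th0.38 False t10.7 pos [618.2   29.52  88.17] F [-4.8  2.9  0.9] w34.9 gf40.5
[-5.3  1.7  0.9]
th0.34 False t10.9 pos [619.58  29.22  88.18] F [-5.8  1.9  1. ] w34.5 gf40.4
[-6.1  0.5  1. ]
th0.31 False t11.2 pos [620.53  28.99  88.16] F [-4.4  1.2  1.8] w34.6 gf40.4
[-4.5  0.2  1.8]
```

```bash
python3 - <<'E'
from h import *
bot.move_gripper(60,20); bot.dwell(.3); s=st("rel")
z=rot(s["tool_rot"]).apply([0,0,1]); bot.servo_line(s["ee_pos"]-90*z,speed=150)
p=s["ee_pos"]-90*z; p2=rail([-110,0,150]); bot.servo_line(p2,speed=200); st("back")
c=bot.read_camera("scene"); np.savez("r.npz",**{k:np.array(v) for k,v in c.items()}); cv2.imwrite("pics/rel.png",cv2.resize(c["image"][120:240,280:420],None,fx=5,fy=5))
for n in("scene","top"):
    c=bot.read_camera(n)
    w=cloud(c).reshape(-1,3); w=w[~np.isnan(w[:,0])]; r=RZ.inv().apply(w-RC)
    m=r[(abs(r[:,1])<17)&(r[:,2]>8)&(r[:,2]<75)&(abs(r[:,0])<55)]
    print(n,len(m))
    for th in np.arange(0.1,.5,.0): pass
    import scipy.optimize as so
    # fit profile (polyline of visible upper faces) to the x-z points
    P=np.array([[-40,44],[-24,44],[-24,62],[12,62],[12,30],[40,30],[40,12]],float)
    S=np.vstack([np.linspace(a,b,60) for a,b in zip(P[:-1],P[1:])])
    from scipy.spatial import cKDTree
    k=cKDTree(S)
    def f(v):
        a=np.cos(v[0]),np.sin(v[0]); d=m[:,[0,2]]-v[1:]
        return k.query(np.c_[d[:,0]*a[0]+d[:,1]*a[1],-d[:,0]*a[1]+d[:,1]*a[0]])[0]
    o=so.least_squares(f,[.27,0,-8],loss="soft_l1"); th,x,z=o.x; cs,sn=np.cos(th),np.sin(th)
    loc=lambda u,v:(x+u*cs-v*sn,z+u*sn+v*cs)
    print("tilt",th,"rms",np.sqrt(np.mean(o.fun**2)),"root",loc(-18.5,12),"tip",loc(-13.5,5),"nose",loc(14,7.2),"shelf",loc(26,30), "y",np.percentile(m[:,1],[3,97]))
E
```

```text
rel t11.9 pos [620.72  29.06  88.46] F [-0.3  0.2 -0.3] w60.3 gf0.0
back t13.1 pos [527.47  51.65 204.55] F [ 1.1  0.3 -0.2] w59.9 gf0.0
scene 555Traceback (most recent call last):
  File "<stdin>", line 11, in <module>
ZeroDivisionError: float division by zero
```

View pics/rel.png

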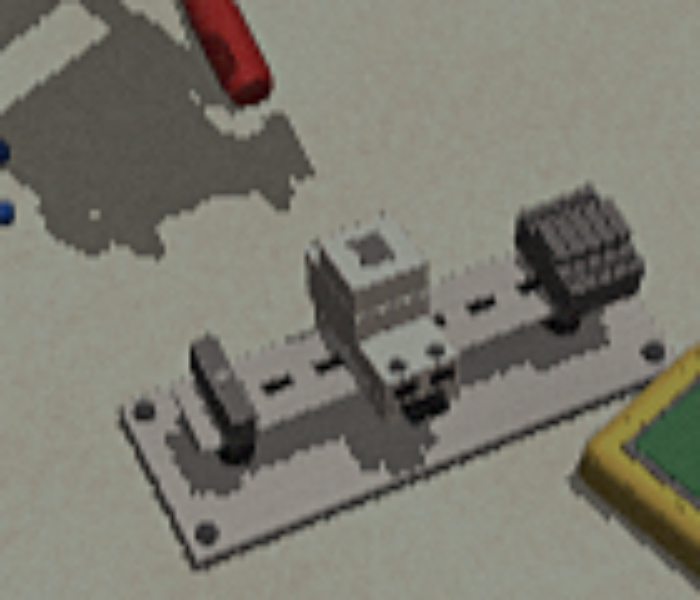

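The module rests by itself across the rail, tilted with the foot end up, square to the rail. I measure its tilt from both clouds (fixing my leftover line).

```bash
cat > fit.py <<'E'
from h import *
from scipy.optimize import least_squares
from scipy.spatial import cKDTree
P=np.array([[-40,44],[-24,44],[-24,62],[12,62],[12,30],[40,30],[40,12]],float)
K=cKDTree(np.vstack([np.linspace(a,b,60) for a,b in zip(P[:-1],P[1:])]))
def fit(n):
    w=cloud(bot.read_camera(n)).reshape(-1,3); w=w[~np.isnan(w[:,0])]; r=RZ.inv().apply(w-RC)
    m=r[(abs(r[:,1])<24)&(r[:,2]>6)&(r[:,2]<75)&(abs(r[:,0])<55)]
    def f(v):
        c,s=np.cos(v[0]),np.sin(v[0]); d=m[:,[0,2]]-v[1:]
        return K.query(np.c_[d[:,0]*c+d[:,1]*s,-d[:,0]*s+d[:,1]*c])[0]
    o=least_squares(f,[.2,0,-10],loss="soft_l1"); th,x,z=o.x; c,s=np.cos(th),np.sin(th)
    loc=lambda u,v:np.round((x+u*c-v*s,z+u*s+v*c),1)
    print(n,len(m),"tilt %.3f rms %.2f"%(th,np.sqrt(np.mean(o.fun**2))),"root",loc(-18.5,12),"tip",loc(-13.5,5),"nose",loc(14,7.2),"shelf",loc(26,30),"y",np.percentile(m[:,1],[2,98]).round(1))
E
python3 -c "
from fit import *
fit('scene'); fit('top')"
```

```text
scene 772 tilt 0.222 rms 5.20 root [-18.3  -0.7] tip [-11.9  -6.5] nose [14.4  1.7] shelf [21.1 26.6] y [-20.6  14.3]
top 410 tilt 0.225 rms 3.97 root [-17.8  -0.1] tip [-11.4  -5.8] nose [14.9  2.5] shelf [21.5 27.4] y [-16.3  18.6]
```

```bash
cat > press.py <<'E'
from h import *
ROOT=np.array([-17.5,-1.,0])
def press(th,s,d=0,u=27.):
    m=R.from_euler('y',-th); o=m*DOWN
    p=ROOT-[0,0,s]+m.apply([u+18.5,0,18+d])-o.apply([0,0,bot.tip_reach])
    return rail(p),quat(RZ*o)
E
python3 - <<'E'
from press import *
bot.move_gripper(0,20)
p,q=press(.24,0,60); print(bot.tip_reach,bot.ik(p,q)); bot.servo_line(rail([-60,0,170]),speed=200); bot.move_to(p,q)
p,q=press(.24,0,14); bot.servo_line(p,q,speed=120); bot.dwell(.2); F0=st("above")["ft_force"][2]
p,q=press(.24,0,-6); print(bot.servo_line(p,q,speed=15,until_force=1.5)); s=st("touch")
print("tip rail",inrail(s["ee_pos"]+rot(s["tool_rot"]).apply([0,0,bot.tip_reach])))
E
```

```text
19.0 [ 0.00301663  0.42617212  1.51237881 -0.06851973  0.97076636  1.84291626]
above t15.6 pos [648.07  21.6  116.44] F [ 0.3 -1.5 -0.8] w0.1 gf0.0
False
touch t17.0 pos [652.48  20.39  96.03] F [0.3 0.5 0. ] w-0.1 gf0.0
tip rail [23.87020358 -0.99644877 22.57266923]
```

```bash
python3 - <<'E'
from press import *
for _ in range(3): bot.dwell(.1); st()
c=bot.read_camera("scene"); cv2.imwrite("pics/press.png",cv2.resize(c["image"][100:240,280:420],None,fx=4.2,fy=4.2))
w=cloud(c).reshape(-1,3); r=RZ.inv().apply(w-RC).reshape(c["depth"].shape+(3,))
m=r[np.isfinite(r[...,0])]; m=m[(abs(m[:,1]+2)<18)&(m[:,2]>6)]
t=m[(abs(m[:,2]-57)<22)&(m[:,0]<5)&(m[:,0]>-45)]; 
t=m[(m[:,0]>-30)&(m[:,0]<0)&(m[:,2]>40)&(m[:,2]<75)]; print(len(t),np.polyfit(t[:,0],t[:,2],1))
E
```

```text
t17.1 pos [652.48  20.38  96.02] F [ 1.  -0.5  0.1] w0.1 gf0.0
 t17.2 pos [652.48  20.39  96.  ] F [-0.4  0.1 -0. ] w0.0 gf0.0
 t17.3 pos [652.47  20.4   95.97] F [ 0.2 -0.2 -0.2] w0.2 gf0.0
31 [ 0.36211242 54.10782559]
```

View pics/press.png

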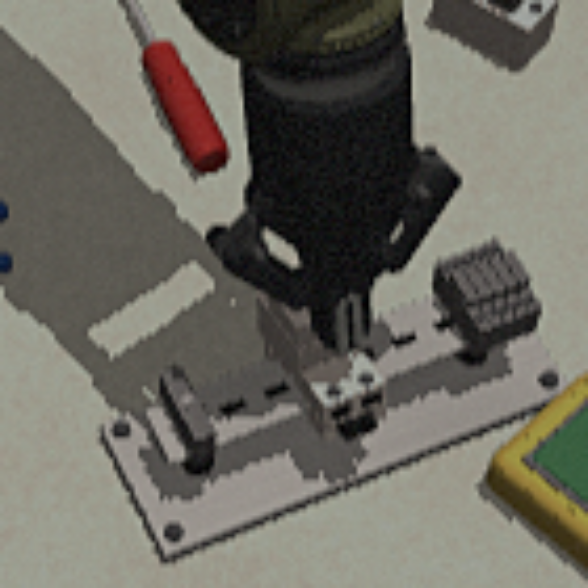

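The fingertips appear short of the middle of the step, near the block's face and above the step. I measure fingers and step in the same cloud.

```bash
python3 - <<'E'
from press import *
c=bot.read_camera("scene"); w=cloud(c); r=RZ.inv().apply(w.reshape(-1,3)-RC).reshape(w.shape)
g=c["image"].max(-1)
k=np.isfinite(r[...,0])&(abs(r[...,1])<30)&(abs(r[...,0])<60)&(r[...,2]>5)&(r[...,2]<85)
for lab,mk in(("dark",g<75),("light",g>=95)):
    t=r[k&mk]
    print(lab)
    for lo in range(5,85,8):
        s=t[(t[:,2]>=lo)&(t[:,2]<lo+8)]
        if len(s)>3: print(lo,len(s),"x",np.percentile(s[:,0],[5,50,95]).round(1),"y",np.percentile(s[:,1],[5,50,95]).round(1))
t=r[k&(g>=95)]; t=t[(t[:,0]>14)&(t[:,2]>12)&(t[:,2]<40)]
A=np.c_[t[:,0],t[:,1],np.ones(len(t))]; print(np.linalg.lstsq(A,t[:,2],rcond=None)[0],len(t))
E
```

```text
dark
5 66 x [-31.2  39.   46.1] y [-20.6  -9.1   4.9]
13 53 x [-35.7  17.1  38.4] y [-21.1 -19.7   8.7]
21 53 x [-36.9   6.9  37.7] y [-20.9 -17.5   9.7]
29 38 x [-23.4   4.5  30.7] y [-20.4 -14.4   7. ]
37 23 x [-25.   -4.5   4.1] y [-21.2 -19.7  -8.5]
45 17 x [-20.1  -3.4   2.8] y [-20.7 -19.8 -15. ]
53 15 x [-9.9 24.2 26. ] y [-13.7  -4.8   3.5]
61 28 x [ 9.2 19.9 24.9] y [-15.5  -9.2   9.9]
69 31 x [10.6 19.4 23.4] y [-15.9  -8.7   8.9]
77 34 x [ 9.2 16.8 21.4] y [-16.1  -8.9   9.6]
light
13 8 x [35.7 37.9 38.7] y [-11.   -1.3  14.2]
21 113 x [ 8.6 20.2 35.8] y [-19.6  -2.5  14.1]
29 34 x [24.4 31.3 36.2] y [-19.6  -8.7   9.8]
53 13 x [-7.2 -3.1  0.1] y [-19.9 -17.  -12. ]
[-2.20899944e-02 -6.57519488e-02  2.74689219e+01] 128
```

```bash
python3 - <<'E'
from press import *
for d in range(-7,-17,-1):
    p,q=press(.22,0,d,27.5); h=bot.servo_line(p,q,speed=12,until_force=3); s=bot.read_state()
    print(d,h,"tip",inrail(s["ee_pos"]+rot(s["tool_rot"]).apply([0,0,bot.tip_reach])).round(1),"F",RZ.inv().apply(s["ft_force"]).round(1))
    if h or s["ft_force"][2]>3: break
E
python3 -c "
from h import *
c=bot.read_camera('scene'); cv2.imwrite('pics/press2.png',cv2.resize(c['image'][150:230,310:390],None,fx=7,fy=7,interpolation=cv2.INTER_CUBIC))"
```

```text
-7 False tip [25.1 -1.1 20.6] F [ 0.8 -0.6 -0.1]
-8 False tip [25.1 -1.  19.7] F [ 0.  -0.2 -1. ]
-9 False tip [25.4 -1.  18.8] F [0.  0.1 0.4]
-10 False tip [25.6 -1.  17.8] F [-0.1  0.6  0.5]
-11 False tip [25.9 -1.  16.8] F [ 0.  -0.7 -0.1]
-12 False tip [26.1 -1.  15.8] F [-0.7 -0.4 -0.3]
-13 False tip [26.3 -1.  14.8] F [ 0.5 -0.9  0.5]
-14 False tip [26.5 -1.  13.9] F [ 0.8 -0.   0.4]
-15 False tip [26.7 -1.  12.9] F [-0.5 -0.7 -0.7]
-16 False tip [26.9 -1.  11.9] F [ 0.6 -0.3 -1.1]
```

View pics/press2.png

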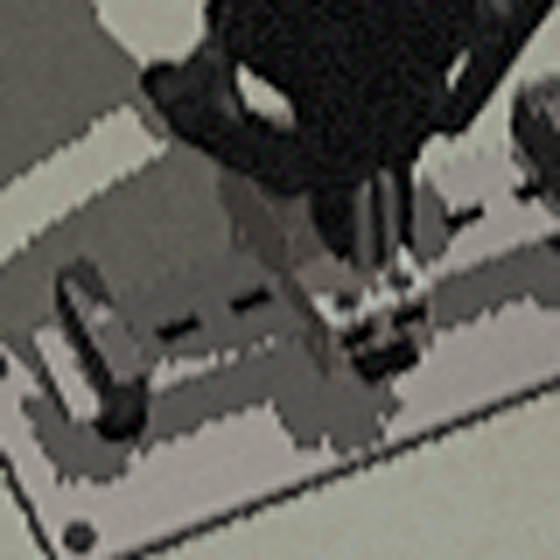

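The fingers appear to stand above or on the step, with no force felt. I query rail-frame coordinates at particular pixels.

```bash
python3 - <<'E'
from press import *
c=bot.read_camera("scene"); w=cloud(c); r=RZ.inv().apply(w.reshape(-1,3)-RC).reshape(w.shape)
for v in range(178,204,2):
    print(v,[(u,*r[v,u].round().astype(int)) if np.isfinite(r[v,u,0]) else (u,) for u in (352,355,358,361,364,367,370)])
s=bot.read_state(); print(inrail(s["ee_pos"]),s["joint_positions"].round(3),s["grip_width"])
E
```

```text
178 [(352, np.int64(3), np.int64(-17), np.int64(53)), (355, np.int64(14), np.int64(-16), np.int64(68)), (358, np.int64(20), np.int64(-12), np.int64(74)), (361, np.int64(23), np.int64(-7), np.int64(75)), (364, np.int64(24), np.int64(-1), np.int64(72)), (367, np.int64(21), np.int64(9), np.int64(61)), (370, np.int64(-10), np.int64(38), np.int64(1))]
180 [(352, np.int64(3), np.int64(-16), np.int64(45)), (355, np.int64(14), np.int64(-15), np.int64(59)), (358, np.int64(21), np.int64(-12), np.int64(67)), (361, np.int64(26), np.int64(-8), np.int64(72)), (364, np.int64(26), np.int64(-1), np.int64(67)), (367, np.int64(23), np.int64(8), np.int64(57)), (370, np.int64(-5), np.int64(36), np.int64(1))]
182 [(352, np.int64(3), np.int64(-16), np.int64(38)), (355, np.int64(15), np.int64(-16), np.int64(54)), (358, np.int64(22), np.int64(-13), np.int64(62)), (361, np.int64(25), np.int64(-7), np.int64(62)), (364, np.int64(27), np.int64(-1), np.int64(61)), (367, np.int64(24), np.int64(9), np.int64(51)), (370, np.int64(0), np.int64(33), np.int64(1))]
184 [(352, np.int64(4), np.int64(-16), np.int64(32)), (3
[... 2831 characters left out ...]
5)), (358, np.int64(38), np.int64(-18), np.int64(16)), (361, np.int64(37), np.int64(-10), np.int64(10)), (364, np.int64(39), np.int64(-3), np.int64(8)), (367, np.int64(42), np.int64(3), np.int64(9)), (370, np.int64(20), np.int64(27), np.int64(-43))]
202 [(352, np.int64(6), np.int64(-13), np.int64(-44)), (355, np.int64(10), np.int64(-7), np.int64(-43)), (358, np.int64(39), np.int64(-18), np.int64(9)), (361, np.int64(40), np.int64(-11), np.int64(6)), (364, np.int64(44), np.int64(-6), np.int64(9)), (367, np.int64(47), np.int64(0), np.int64(8)), (370, np.int64(25), np.int64(24), np.int64(-42))]
[22.80857644 -0.99529659 30.53624498] [-0.007  0.559  1.499 -0.065  0.87   1.838] -0.25236047117151683
```

The cloud shows the module still at about 0.25 rad and untouched. The shut fingertips actually end about 15 mm above the step, so they stand farther back than `tip_reach` suggests. I'll lean the tool away from the block and touch down by force to find the real contact height.

```bash
cat >> press.py <<'E'
PHI=.12; O=RZ*R.from_euler('y',PHI)*DOWN
def arc(th,s=0,u=36.5):
    """rail-frame contact point on the step at tilt th, rail sunk by s"""
    return ROOT-[0,0,s]+R.from_euler('y',-th).apply([u+18.5,0,18])
def pose(c,t):
    """TCP for the fingers' far lower edge (tool x 11, z t) at rail point c"""
    return rail(c)-O.apply([11,0,t]),quat(O)
E
python3 - <<'E'
from press import *
s=bot.read_state(); bot.servo_line(s["ee_pos"]+[0,0,35],speed=150)
c=arc(.25); p,q=pose(c+[0,0,8],-10); bot.servo_line(p+[0,0,20],q,speed=100); bot.servo_line(p,q,speed=80); bot.dwell(.3); F0=st("above")["ft_force"]
h=bot.servo_line(p-[0,0,22],q,speed=12,until_force=2.5); s=st("touch %s"%h)
t=(O.inv().apply(rail(c)-s["ee_pos"]))[2]; print("t",t, inrail(s["ee_pos"]))
E
```

```text
above t21.7 pos [652.48  20.42  85.77] F [-0.4  0.1 -0.4] w0.3 gf0.0
touch True t22.9 pos [652.45  20.38  70.59] F [ 0.7 -1.1  3.3] w-0.4 gf1.2
t -16.781618638896024 [19.32338336 -1.00863681 15.59304913]
```

```bash
cat > shelf.py <<'E'
from press import *
def shelf(p=True):
    c=bot.read_camera("scene"); w=cloud(c); r=RZ.inv().apply(w.reshape(-1,3)-RC).reshape(w.shape)
    k=np.isfinite(r[...,0])&(r[...,1]<-6)&(r[...,1]>-19)&(r[...,0]>6)&(r[...,0]<40)&(r[...,2]>2)&(r[...,2]<40)
    t=r[k]; best=None
    for th in np.arange(-.1,.4,.02):      # plane z = a + tan(th) x with most points within 1.5 mm
        a=t[:,2]-np.tan(th)*t[:,0]
        for a0 in np.arange(0,40,1):
            n=(abs(a-a0)<1.5).sum()
            if best is None or n>best[0]: best=(n,th,a0)
    i=abs(t[:,2]-np.tan(best[1])*t[:,0]-best[2])<2.5; f=np.polyfit(t[i,0],t[i,2],1)
    print("shelf tilt %.3f z(25)=%.1f n%d/%d"%(np.arctan(f[0]),np.polyval(f,25),i.sum(),len(t)))
    g=(c["image"].max(-1)<75)&np.isfinite(r[...,0])&(abs(r[...,1]+1)<18)&(r[...,0]>12)&(r[...,0]<45)&(r[...,2]>24)
    d=r[g]; print("dark low points",d[np.argsort(d[:,2])[:6]].round(0).tolist())
    return c
E
python3 - <<'E'
from shelf import *
c=shelf(); cv2.imwrite('pics/touch.png',cv2.resize(c['image'][150:230,310:390],None,fx=7,fy=7,interpolation=cv2.INTER_CUBIC)); st()
E
```

```text
shelf tilt 0.161 z(25)=24.9 n38/81
dark low points [[38.0, -11.0, 24.0], [25.0, -9.0, 24.0], [29.0, 5.0, 25.0], [30.0, -7.0, 25.0], [26.0, 10.0, 25.0], [25.0, -12.0, 26.0]]
 t22.9 pos [652.44  20.37  70.64] F [ 0.4 -0.4  2.4] w0.0 gf1.2
```

The step is in contact at about 25 mm and the force is plausible. I press along the arc in 1 mm steps, watching the force.

```bash
python3 - <<'E'
from shelf import *
s=bot.read_state(); c=inrail(s["ee_pos"]); c0=c.copy(); pk=0
for i in range(1,24):
    c=c+[.5 if i<=9 else .1,0,-1]; bot.servo_line(rail(c),quat(O),speed=15); bot.dwell(.05)
    s=bot.read_state(); F=RZ.inv().apply(s["ft_force"]); m=F[2]+.4
    print(i,(inrail(s["ee_pos"])-c0).round(1),"F",F.round(1)); 
    if m>17 or (pk>6 and m<pk-3): print("STOP"); break
    pk=max(pk,m)
shelf()
E
```

```text
1 [ 0.5  0.  -1. ] F [-0.2  0.3  3.3]
2 [ 0.9  0.  -2. ] F [-1.7 -0.4  3.1]
3 [ 1.4  0.  -3.1] F [-3.2  0.3  4.7]
4 [ 1.9  0.  -4. ] F [-4.1 -0.2  5.7]
5 [ 2.3  0.  -5. ] F [-5.8  0.2  5.8]
6 [ 2.7  0.  -6. ] F [-5.6  0.6  6.5]
7 [ 3.2  0.1 -6.9] F [-6.4 -0.1  7.1]
8 [ 3.6  0.1 -7.8] F [-7.1 -1.   8.3]
9 [ 4.1  0.1 -8.7] F [-8.8 -0.3  8.3]
10 [ 4.2  0.1 -9.6] F [-8.8 -0.6  8.8]
11 [  4.3   0.1 -10.5] F [-9.5 -0.5 10.4]
12 [  5.    0.1 -11.2] F [-5.2 -0.8  9.9]
13 [  5.4   0.1 -12. ] F [-3.6  1.2 10.3]
14 [  5.4   0.1 -12.9] F [-5.2 -0.8 11.1]
15 [  5.6   0.1 -13.8] F [-5.6 -0.1 12.5]
16 [  5.6   0.2 -14.7] F [-6.4 -0.5 12.9]
17 [  5.7   0.2 -15.7] F [-6.8 -0.6 14.3]
18 [  5.8   0.2 -16.6] F [-7.   0.8 16.1]
19 [  6.4   0.1 -18.1] F [0.4 0.7 8.3]
STOP
shelf tilt -0.074 z(25)=8.6 n27/59
dark low points [[39.0, 3.0, 24.0], [35.0, -12.0, 25.0], [40.0, -7.0, 25.0], [35.0, 10.0, 26.0], [32.0, -16.0, 27.0], [38.0, -9.0, 27.0]]
```

The force dropped from 16 to 8 N, and the step height (8.6 mm) fits a flat module on a rail sunk about 9 mm, so it snapped. I withdraw and check.

```bash
python3 - <<'E'
from shelf import *
from fit import fit
s=bot.read_state(); bot.servo_line(s["ee_pos"]+[0,0,40],speed=40); bot.servo_line(s["ee_pos"]+[0,0,110],speed=120)
bot.servo_line(rail([-120,0,190]),speed=200); bot.dwell(.5); st()
c=shelf(); fit("scene"); fit("top")
cv2.imwrite('pics/end.png',cv2.resize(c['image'][120:240,280:420],None,fx=5,fy=5,interpolation=cv2.INTER_CUBIC))
E
```

```text
t32.1 pos [517.31  54.04 244.91] F [-0.4 -0.2 -0.3] w0.1 gf0.0
shelf tilt 0.039 z(25)=18.1 n63/98
dark low points [[12.0, -12.0, 24.0], [12.0, -8.0, 25.0], [13.0, 11.0, 27.0], [13.0, -1.0, 27.0], [13.0, -3.0, 27.0], [13.0, 4.0, 27.0]]
scene 721 tilt 0.011 rms 5.20 root [-18.4  -0.6] tip [-13.4  -7.6] nose [14.1 -5.1] shelf [25.9 17.8] y [-20.6  14.4]
top 221 tilt 0.035 rms 2.87 root [-20.   -0.3] tip [-14.8  -7.1] nose [12.6 -3.9] shelf [23.8 19.3] y [-16.2  18.9]
```

View pics/end.png

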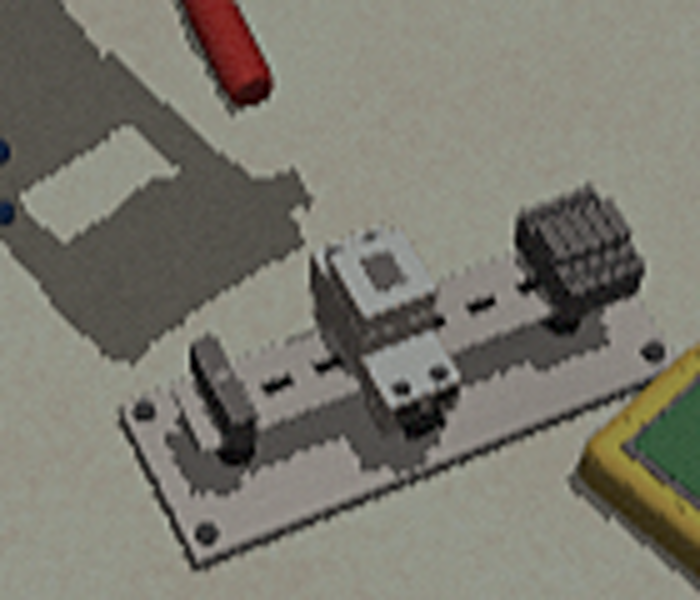

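The module sits flat and square on the rail, its step at z 18 and tilt near 0. The rail is back up and the arm is clear.

```bash
python3 -c "
from rig import bot
print(bot.finish_job())"
```

```text
the job is handed in; nothing more can be done
None
```

The white relay module is on the rail: it was hooked on the near edge, then pressed (about 16 N at most) until the foot snapped. The last camera check showed it flat and square with the rail back up, and the job is handed in at about 32 s; `finish_job()` returned no verdict.

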